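# Fit the ball stud and set the clamp screw of a speaker stand

### The arm

A 6-joint arm with a two-finger parallel gripper is mounted at the origin on the work surface. World frame = base frame: x ahead of the robot, y to its left, z up, the work surface at z = 0. Lengths are in m, angles in rad, forces in N, time in s.
With the tool pointing down it reaches from about 0.35 to 0.975 m from the base axis. Payload 7.1 kg.
Tool frame: the origin (TCP) lies midway between the tips of the shut fingers; the grasp point (between the pads) lies 19 mm behind it; z points along the fingers, y is the line along which they close (so a half turn about z gives the same grasp; the last joint's range is limited). The gripper opens to 88 mm and grips with 3 to 60 N. Pads are 20 mm wide; open, the fingers measure 115 mm over their backs; the gripper's body (75 mm by 178 mm) begins 61 mm behind the grasp point.
Start: joints at [1.259, 0.423, 1.63, -0, 1.089, -0.019], TCP at [0.18, 0.598, 0.223] pointing down, gripper open.
Joint ranges: [-3, 3], [-0.9, 2.11], [0.09, 2.58], [-1.31, 4.45], [0.11, 2.69], [-2.54, 2.54]. Speed limits (rad/s): [2.39, 2.39, 3.01, 3.14, 3.14, 3.14].

### API

Orientations are given as a unit quaternion [w, x, y, z].
In Python, from station import move_pose, movel, movej, command_gripper, wait, inverse_kinematics, read_camera, camera_info, MotionError, job_done, get_time, get_joint_pos, get_qvel, get_effort, get_tcp_pos, get_ee_rot, get_ft_force, get_ft_torque, get_grip_width, get_finger_force gives the robot as it stands. Calls block until the motion is done:
- move_pose(position, orientation): joint-space move of the TCP to a pose.
- movel(position, frame=None, v=0.15, until_force=None): straight line of the TCP; frame=None keeps the orientation; v is the mean speed in m/s. With until_force (N) it stops when the force on the tool has changed by that much, and returns True; else False.
- movej(angles): joint-space move.
- command_gripper(opening): opening from 0.0 (shut) to 1.0 (fully open); the grip force is fixed at half the most; returns when the fingers have stopped.
- wait(seconds).
- inverse_kinematics(position, orientation): joint angles nearest the present ones, or None.
- read_camera(name): name is "scene" or "top" or "wrist"; returns the picture (420x560x3 uint8, red, green, blue); there is no depth.
- camera_info(name): a dict with "intrinsics" (3x3 intrinsics, pixels), "T" (4x4, takes a point from camera to world coordinates); the wrist camera has in their place "tool_from_camera" (4x4, takes a point from camera to tool coordinates, whose origin is the TCP and whose axes are the flange's). Camera axes: x right, y up, looking along -z (the intrinsics and any distortion apply to the point x, -y, -z); pixel columns grow to the right and rows downward; lengths in m; the calibration is good to about 2 mm. A picture is of the moment at which its call begins: read the wrist's pose just before it. camera_info takes no time and is no camera call.
A pose or a line that the arm cannot do raises MotionError and nothing moves.
- job_done(): hands the job in; it is judged then, once.
Readings, each from a call of its own:
- get_time(): time.
- get_joint_pos(): joint angles.
- get_qvel(): joint speeds.
- get_effort(): joint torques, N m.
- get_tcp_pos(): TCP position.
- get_ee_rot(): TCP orientation.
- get_ft_force(): force on the tool from outside, world axes, zero at the start.
- get_ft_torque(): the same for the moment, N m.
- get_grip_width(): opening from 0.0 (shut) to 1.0 (fully open).
- get_finger_force(): force on a finger pad.
Only numpy, scipy, OpenCV 4.12 (cv2) and the standard library are available. Lean on these libraries where they do the work, as an engineer would, in place of code of your own. Each camera call takes 0.05 s, during which the arm holds its last target. There are 200 camera calls.

### The job

Lower the red-ball stud gently, ball down, to the bottom of the deep socket on the speaker stand and let it go standing upright; do not drop it in. Then turn the stand's orange winged clamp screw clockwise (seen from above) until it seats against its stop, back it off a quarter turn, and finish with the wing still held in the gripper there. Leave the wooden-ball stud, the remote control, the mug and the disc case where they are.

Things in the scene. Friction and masses are not known exactly. Their poses are not given: they have to be found in the camera images.
- red_stud: ball stud standing upright: a red ball, 40 mm in diameter, with an 18 mm flat under it, and above it a round white stem, 14 mm in diameter, from 37 to 80 mm above the underside. About 0.15 kg, mostly ball. Origin: centre of the underside; z up along the stem. This is the one to fit.
- red_stud_stem (a point): point on the red stud's stem axis, 64 mm above its underside: a good place to pinch it from above
- wood_stud: ball stud standing upright: a pale wooden ball, 40 mm in diameter, with an 18 mm flat under it, and above it a round white stem, 14 mm in diameter, from 37 to 80 mm above the underside. About 0.15 kg, mostly ball. Origin: centre of the underside; z up along the stem. Same shape as the red one; leave it alone. Which of the two stands nearer the robot varies.
- stand: foot of a speaker stand, fixed to the bench: dark steel plate 90 x 190 x 8 mm (x, y, z). Origin: centre of its underside, z up. At y = -50 mm stands the aluminium socket, at y = +50 mm an aluminium post 30 mm in diameter, its top 52 mm above the bench, with the winged clamp screw on it; an aluminium bar, its top 28 mm above the bench, joins them.
- socket (a point): centre of the socket's inner floor, 13 mm above the bench. The socket is a round cup open at the top: inner diameter 48 mm up to 40 mm above the bench, then flaring to a mouth of 62 mm inner and 72 mm outer diameter, 50 mm above the bench. The seated stud's ball sits wholly inside, its stem stands out above.
- wing_grip (a point): point on the clamp screw's vertical axis, 82 mm above the bench, where its orange wing is pinched across its width. The wing is an upright bar 44 mm long (this point's x), 10 mm wide (its y), from 60 to 90 mm above the bench, black mark on top of its +x end; below it a hub 22 mm in diameter, 56 to 60 mm above the bench. The axes turn with the wing, z up.
- screw (a joint): turn of the clamp screw in rad, clockwise seen from above: 0 fully loose, 3.0 seated on a hard stop, 1.43 a quarter turn back from it. The wing's yaw is the stand's yaw minus this value. It starts between 0.5 and 1.8, turns stiffly (about 0.05 N m), stays where it is left and does not rise or sink.
- remote: black remote control lying on the bench, 45 x 160 x 18 mm; origin at the centre of its underside. Leave alone.
- mug: blue ceramic mug, 80 mm in diameter, 90 mm high, handle at its +y; origin at the centre of its underside. Leave alone.
- disc_case: flat clear disc case with a yellow cover, 125 x 142 x 20 mm; origin at the centre of its underside. Leave alone.
Mind the look-alikes: they are no part of the job. What is meant by the red_stud is not turquoise, and is the larger of those in its own colour. There is more than one size of the stand; the one meant has the size given above.

How it is judged:
On the way, in this order (a step that is already met when the one before it is completed fails the run):
1. the red-ball stud stands at the bottom of the socket, let go (horizontal distance between red_stud and socket below 0.008 m and z of red_stud in the frame of socket between -0.004 and 0.006 m and angle between red_stud's own z axis and vertical below 0.25 rad and contact force between the fingers and red_stud below 0.05 N and linear speed of red_stud below 0.03 m/s), for 0.2 s.
2. the clamp screw is turned clockwise until it seats (value of joint screw above 2.93 rad), for 0.1 s.
3. the screw is backed off a quarter turn, wing gripped (value of joint screw between 1.229 and 1.629 rad and velocity of joint screw between -0.1 and 0.1 rad/s and contact force between the fingers and screw above 1.5 N), for 0.2 s.
At the end, for the whole second after the job is handed in: The red-ball stud stands in the socket (underside within 8 mm of its centre and 6 mm of its floor, within 14 degrees of upright); the screw rests a quarter turn (90 degrees, give or take 11) back from its stop, and the gripper still pinches the wing with more than 1.5 N (all of step 3 and horizontal distance between red_stud and socket below 0.008 m and z of red_stud in the frame of socket between -0.004 and 0.006 m and angle between red_stud's own z axis and vertical below 0.25 rad); the arm keeps its last pose, push and grip.
It fails at once if the red stud is dropped into the socket (falls in faster than 0.45 m/s) (horizontal distance between red_stud and socket below 0.03 m and z of red_stud in the frame of socket below 0.045 m and linear speed of red_stud above 0.45 m/s).
It fails at once if the red stud is rammed into the stand (more than 20 N) (contact force between red_stud and stand above 20 N).
It fails at once if the wooden-ball stud, the remote control, the mug or the disc case is moved by more than 15 mm (distance of any of wood_stud, remote, mug, disc_case from where it was at the start of the episode above 0.015 m).
It also fails if it takes over 61 s, if anything falls off the work surface, if the arm or the gripper's body presses on something with over 40 N, if the wrist force passes 120 N, or if a joint passes its speed limit or range.

## Working session

There is one attempt and no reset: what is moved stays moved. The work goes in short steps, each a Python script; the robot and the scene stay as the last script left them, time stands still between calls to the robot, and variables do not carry over. Pictures are saved under pics/ and viewed, at most 10 in all, crops included, and the job is handed in when it is done.

```bash
mkdir -p pics; ls; python3 - <<'E'
from station import *
import cv2,numpy as np
for n in("top","scene"):
    im=read_camera(n); cv2.imwrite(f"pics/{n}0.png",im[:,:,::-1]); i=camera_info(n); print(n,np.round(i["intrinsics"],1).tolist(),np.round(i["T"],3).tolist(),i.keys())
print(camera_info("wrist"),get_ee_rot(),get_time())
E
```

```text
pics
top [[496.3, 0.0, 275.2], [0.0, 496.3, 208.3], [0.0, 0.0, 1.0]] [[-0.011, 0.997, -0.074, 0.415], [-1.0, -0.012, -0.011, 0.039], [-0.012, 0.074, 0.997, 1.43], [0.0, 0.0, 0.0, 1.0]] dict_keys(['intrinsics', 'T'])
scene [[542.5, 0.0, 280.8], [0.0, 542.5, 213.0], [0.0, 0.0, 1.0]] [[0.737, -0.445, 0.509, 1.215], [0.676, 0.466, -0.572, -0.741], [0.017, 0.765, 0.644, 0.961], [0.0, 0.0, 0.0, 1.0]] dict_keys(['intrinsics', 'T'])
{'intrinsics': array([[315.67798809,   0.        , 277.41517332],
       [  0.        , 315.67798809, 208.74502403],
       [  0.        ,   0.        ,   1.        ]]), 'tool_from_camera': array([[ 8.92513288e-04,  9.66267760e-01,  2.57537995e-01,
         7.13607927e-02],
       [ 9.99999575e-01, -8.02548664e-04, -4.54441715e-04,
         2.28706551e-04],
       [-2.32425604e-04,  2.57538291e-01, -9.66268066e-01,
        -1.62621843e-01],
       [ 0.00000000e+00,  0.00000000e+00,  0.00000000e+00,
         1.00000000e+00]])} [-1.18631360e-04  1.45888720e-01  9.89300783e-01 -6.54158328e-04] 0.1
```

View pics/top0.png

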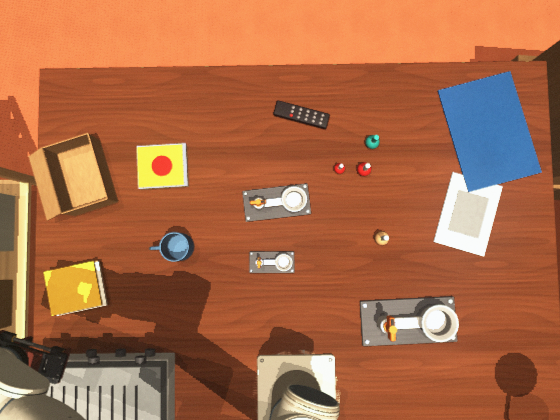

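View pics/scene0.png

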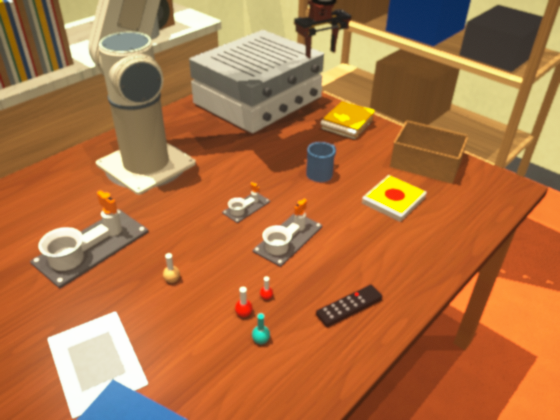

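The scene image confirms what the top view shows:

- **Red stud candidates (top):** (364,169) is the larger red, (340,168) the smaller red, (372,142) turquoise. I choose (364,169).
- **Stand candidates (top):** (277,202) is about 66 px, or 190 mm. (408,322) is about 273 mm and (272,262) about 127 mm. I choose (277,202).

Next I'll cast rays to get positions and check the choice in a close crop.

```bash
cat > h.py <<'E'
from station import *
import cv2,numpy as np
from scipy.spatial.transform import Rotation as R
def q(yaw): # tool down; tool y axis at world angle yaw (mod pi)
    y=np.array([np.cos(yaw),np.sin(yaw),0]);z=np.array([0,0,-1.]);x=np.cross(y,z)
    return R.from_matrix(np.c_[x,y,z]).as_quat(scalar_first=True)
def snap(n):
    i=camera_info(n)
    if n=="wrist":
        T=np.eye(4);T[:3,:3]=R.from_quat(get_ee_rot(),scalar_first=True).as_matrix();T[:3,3]=get_tcp_pos();T=T@i["tool_from_camera"]
    else:T=i["T"]
    return read_camera(n),i["intrinsics"],T
def ray(uv,K,T,z):
    uv=np.atleast_2d(uv).astype(float)
    d=np.c_[(uv[:,0]-K[0,2])/K[0,0],-(uv[:,1]-K[1,2])/K[1,1],-np.ones(len(uv))]@T[:3,:3].T
    return T[:3,3]+d*((z-T[2,3])/d[:,2])[:,None]
def pix(p,K,T):
    c=(np.atleast_2d(p)-T[:3,3])@T[:3,:3]
    return np.c_[K[0,2]+K[0,0]*c[:,0]/-c[:,2],K[1,2]-K[1,1]*c[:,1]/-c[:,2]]
def blobs(im,lo,hi,amin=30):
    h=cv2.cvtColor(im,cv2.COLOR_RGB2HSV);m=cv2.inRange(h,np.array(lo),np.array(hi))
    if lo[0]==0 and hi[0]<6:m|=cv2.inRange(h,np.array((176,lo[1],lo[2])),np.array((180,255,255)))
    n,l,s,c=cv2.connectedComponentsWithStats(m)
    return [(c[k],s[k],l==k) for k in range(1,n) if s[k,4]>=amin]
E
python3 - <<'E'
from h import *
im,K,T=snap("top")
for c,s,_ in blobs(im,(0,200,120),(4,255,255)): print("red",c.round(1),s,ray(c,K,T,.018).round(3))
for p in((277,202),(294,199),(258,203)): print(p,ray(p,K,T,.05).round(3))
cv2.imwrite("pics/c1.png",cv2.resize(im[120:225,235:395,::-1],(800,525),interpolation=cv2.INTER_CUBIC))
E
```

```text
red [161.2 165.2] [152 156  19  19 276] [[0.648 0.381 0.018]]
red [338.6 169. ] [334 163  11  11  57] [[ 0.63  -0.128  0.018]]
red [363.  169.7] [358 162  13  14  97] [[ 0.627 -0.198  0.018]]
(277, 202) [[0.535 0.049 0.05 ]]
(294, 199) [[0.543 0.002 0.05 ]]
(258, 203) [[0.533 0.102 0.05 ]]
```

View pics/c1.png

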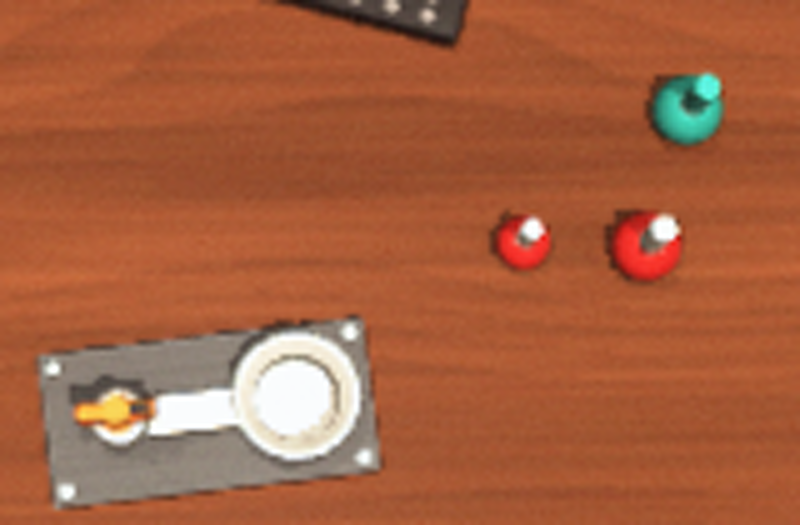

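The crop shows the larger red ball at crop (650,245), clear of the small red and the turquoise. The stand's wing is at (115,410) with its black mark toward the socket. I'll take wrist close-ups of the stand and then the stud.

```bash
python3 - <<'E'
from h import *
for n,p in(("stand",(.537,.05,.25)),("stud",(.627,-.198,.22))):
    Q=q(0); a=inverse_kinematics(p,Q);b=inverse_kinematics(p,q(np.pi)); print(n,a,b)
    if a is None or(b is not None and abs(b[5])<abs(a[5])):Q=q(np.pi)
    move_pose(p,Q); wait(.3)
    im,K,T=snap("wrist"); cv2.imwrite(f"pics/w_{n}.png",im[:,:,::-1]); np.savez(f"{n}.npz",im=im,K=K,T=T)
    print(get_joint_pos(),get_tcp_pos(),get_ft_force())
    if n=="stand":
        for c,s,_ in blobs(im,(8,180,150),(20,255,255)):print("orange",c,s,ray(c,K,T,.08))
    else:
        for c,s,_ in blobs(im,(0,200,120),(4,255,255)):print("red",c,s,ray(c,K,T,.018))
print(get_time())
E
```

```text
stand [ 7.07756886e-02  2.65071926e-01  1.79470705e+00 -4.44089210e-16
  1.08181367e+00  7.07756886e-02] None
[7.12576793e-02 2.65160408e-01 1.79468994e+00 5.39301568e-05
 1.08178960e+00 7.07406383e-02] [0.53698705 0.0502744  0.24995899] [ 0.1689427  -0.4942157  -0.13925929]
stud [-3.23978159e-01  4.73456503e-01  1.55533950e+00 -4.44089210e-16
  1.11279665e+00 -3.23978159e-01] None
[-3.22649668e-01  4.72755514e-01  1.55568264e+00  3.95480524e-05
  1.11278373e+00 -3.23835469e-01] [ 0.62713795 -0.19711364  0.22032327] [-0.17277728  0.84303947  0.01744014]
4.2167
```

View pics/w_stand.png

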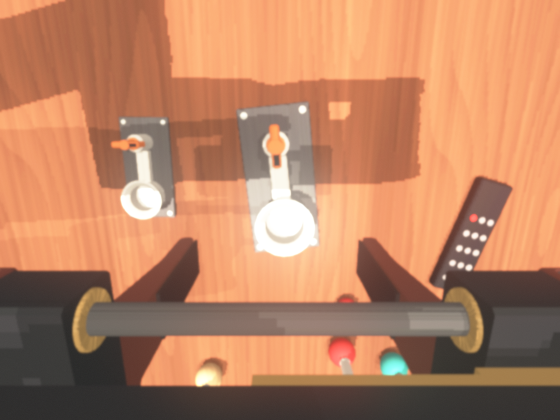

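View pics/w_stud.png

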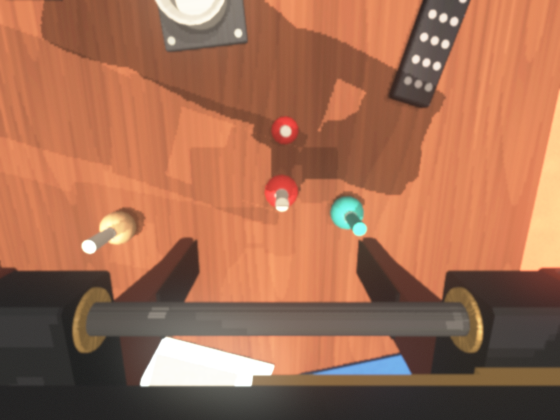

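In the stand view the socket mouth is around (284,226), the wing axis around (276,143) and the mark end at (277,161), which points to the socket. In the stud view the larger red ball is at (282,190) and its stem top around (282,205). I'll measure these points with masks.

```bash
python3 - <<'E'
from h import *
d=np.load("stud.npz");im,K,T=d["im"],d["K"],d["T"];hsv=cv2.cvtColor(im,cv2.COLOR_RGB2HSV)
print("ballhsv",hsv[183,275],"stem",hsv[203,282],hsv[206,282],"wood",hsv[160,400],hsv[230,280])
lab=cv2.cvtColor(im,cv2.COLOR_RGB2LAB).astype(int)
m=((im[...,0].astype(int)>120)&(im[...,1]<60)&(im[...,2]<60)).astype(np.uint8)
n,l,s,c=cv2.connectedComponentsWithStats(m)
for k in range(1,n):
    if s[k,4]>80:
        cn=np.argwhere(l==k)[:,::-1].astype(np.float32);(x,y),r=cv2.minEnclosingCircle(cn)
        print("red",s[k],(x,y),r,ray((x,y),K,T,.018).round(4))
w=((hsv[...,1]<110)&(hsv[...,2]>110)).astype(np.uint8);n,l,s,c=cv2.connectedComponentsWithStats(w[170:225,260:305].copy())
for k in range(1,n):print("stem",s[k],c[k]+[260,170],ray(c[k]+[260,170],K,T,.08).round(4))
print("prd stem top px if upright",[pix(np.append(ray((282,190),K,T,.018)[0,:2],.08),K,T)])
d=np.load("stand.npz");im,K,T=d["im"],d["K"],d["T"];hsv=cv2.cvtColor(im,cv2.COLOR_RGB2HSV)
print("wing",hsv[130,274],hsv[145,276],hsv[160,277],"bench",hsv[200,400],"shadow",hsv[120,330],"plate",hsv[180,260],"cup",hsv[200,284])
print("cup rays",ray([(284,226),(276,143),(274,128),(277,161)],K,T,.05).round(4).tolist())
cv2.imwrite("pics/c2.png",cv2.resize(im[90:265,215:340,::-1],(429,600),interpolation=cv2.INTER_CUBIC))
E
```

```text
ballhsv [  2 184 213] stem [ 20  44 234] [ 20  29 245] wood [  9 147 153] [ 10 148 227]
red [272 122  26  22 173] (284.1030578613281, 130.8053436279297) 13.022793769836426 [[ 0.6335 -0.1329  0.018 ]]
stem [ 14  19  15  23 277] [281.33212996 200.36823105] [[ 0.6301 -0.1983  0.08  ]]
prd stem top px if upright [array([[282.80881876, 202.61984799]])]
wing [ 14 151 254] [ 15 146 254] [  9  57 116] bench [ 11 138 247] shadow [  9 146 216] plate [ 17  29 223] cup [  0   0 255]
cup rays [[0.5439, 0.0029, 0.05], [0.5342, 0.1011, 0.05], [0.532, 0.1174, 0.05], [0.5354, 0.0809, 0.05]]
```

View pics/c2.png

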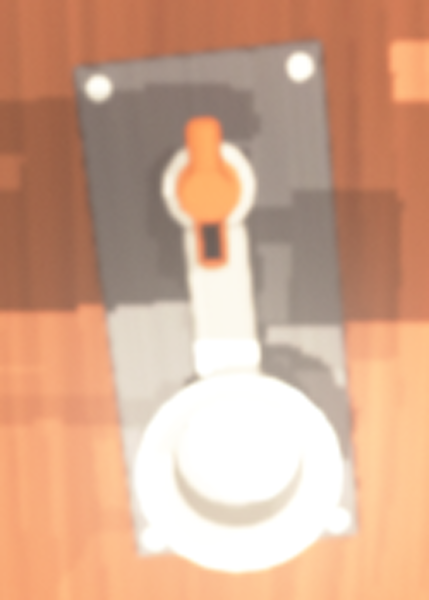

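The crop shows the mouth circle centred at crop (240,472), the post at (209,190), wing ends at (203,117) and (211,268), and plate corners at (77,68), (322,40), (355,533) and (138,553). I'll cross-check these for consistency.

```bash
python3 - <<'E'
from h import *
d=np.load("stand.npz");im,K,T=d["im"],d["K"],d["T"]
f=lambda x,y:(215+x/3.43-.35,90+y/3.43-.35)
P=ray([f(77,68),f(322,40),f(355,533),f(138,553)],K,T,.008);print("corners",P.round(4).tolist(),"c",P.mean(0),[np.linalg.norm(P[i]-P[i-1]).round(3) for i in range(4)])
for i,j in((3,0),(2,1)):
    v=P[j]-P[i];print("yaw",np.arctan2(-v[0],v[1]))
S=ray(f(240,472),K,T,.05)[0];r=ray(f(343,472),K,T,.05)[0];print("socket",S,np.linalg.norm(r-S))
H=ray(f(209,190),K,T,.052)[0];W=ray([f(203,117),f(211,268)],K,T,.09)
print("post",H,"dist",np.linalg.norm((H-S)[:2]),"yaw",np.arctan2(-(H-S)[0],(H-S)[1]));v=W[1]-W[0]
print("wing",W.round(4).tolist(),W.mean(0),np.linalg.norm(v),"yaw",np.arctan2(v[1],v[0]))
d=np.load("stud.npz");im,K,T=d["im"],d["K"],d["T"];hsv=cv2.cvtColor(im,cv2.COLOR_RGB2HSV)
m=((hsv[...,0]<6)|(hsv[...,0]>175))&(hsv[...,1]>160);m=m.astype(np.uint8);m[:150]=0;m[230:]=0;m[:,:250]=0;m[:,310:]=0
n,l,s,c=cv2.connectedComponentsWithStats(m);k=1+s[1:,4].argmax();(x,y),r=cv2.minEnclosingCircle(np.argwhere(l==k)[:,::-1].astype(np.float32));print("ball",s[k],x,y,r,ray((x,y),K,T,.018))
w=((hsv[...,1]<60)&(hsv[...,2]>200)).astype(np.uint8);w[:180]=0;w[225:]=0;w[:,:260]=0;w[:,305:]=0
n,l,s,c=cv2.connectedComponentsWithStats(w);k=1+s[1:,4].argmax();print("stem",s[k],c[k])
bot=(s[k,0]+s[k,2]/2-.5,s[k,1]+s[k,3]-s[k,2]/2-.5);print("stemtop",bot,ray(bot,K,T,.08))
cv2.imwrite("pics/c3.png",cv2.resize(im[150:230,240:325,::-1],(595,560),interpolation=cv2.INTER_CUBIC))
E
```

```text
corners [[0.4863, 0.1389, 0.008], [0.5735, 0.1485, 0.008], [0.5917, -0.0381, 0.008], [0.505, -0.0469, 0.008]] c [0.5391254  0.05059052 0.008     ] [np.float64(0.187), np.float64(0.088), np.float64(0.187), np.float64(0.087)]
yaw 0.09995133003323824
yaw 0.09726679857673992
socket [0.54466951 0.00130039 0.05      ] 0.0362659294330081
post [0.53376232 0.09894617 0.052     ] dist 0.09825306951388348 yaw 0.11124046459456208
wing [[0.5323, 0.1219, 0.09], [0.5346, 0.0785, 0.09]] [0.53347277 0.10021535 0.09      ] 0.04351881740377031 yaw -1.5173631811223962
ball [264 174  34  32 596] 280.5943298339844 190.9528350830078 17.011096954345703 [[ 0.62992578 -0.20177285  0.018     ]]
stem [276 198  12  13 135] [281.61481481 204.19259259]
stemtop (np.float64(281.5), np.float64(204.5)) [[ 0.63029348 -0.20254433  0.08      ]]
```

View pics/c3.png

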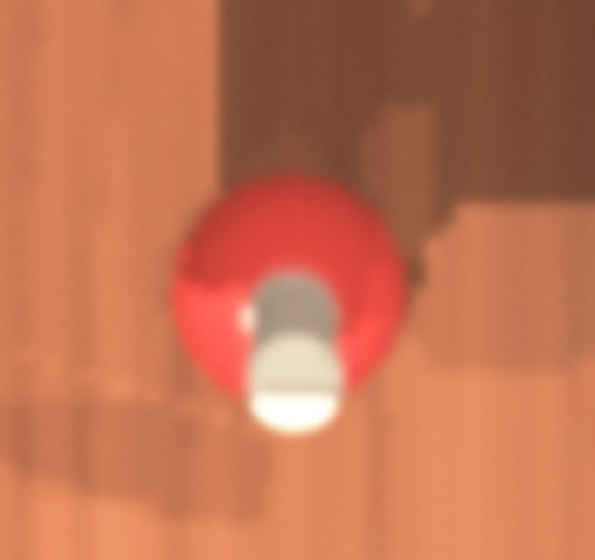

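All the measurements agree: 36 mm mouth radius, 98 mm post distance, 44 mm wing, and the stem over the ball at (0.630,-0.202). Next I'll grasp the stud and lift it.

```bash
python3 - <<'E'
from h import *
command_gripper(.45)
movel((.630,-.2022,.10),v=.12); print(movel((.630,-.2022,.046),v=.06,until_force=4),get_tcp_pos())
command_gripper(0.0); print("w",get_grip_width()*88,get_finger_force())
movel((.630,-.2022,.17),v=.12); wait(.2)
print("w",get_grip_width()*88,get_finger_force(),get_ft_force(),get_time())
move_pose((.5445,.0012,.17),q(0)); wait(.4); print(get_tcp_pos(),get_ft_force())
cv2.imwrite("pics/held.png",snap("wrist")[0][:,:,::-1])
E
```

```text
False [ 0.63031052 -0.20232653  0.04636068]
w 13.3879017735667 29.99377280473709
w 13.237746818784542 29.990443289279938 [-0.13100753  0.41362297 -1.68956873] 9.2083
[0.54467894 0.00063007 0.16984668] [ 0.68150907  0.8640633  -1.80643044]
```

View pics/held.png

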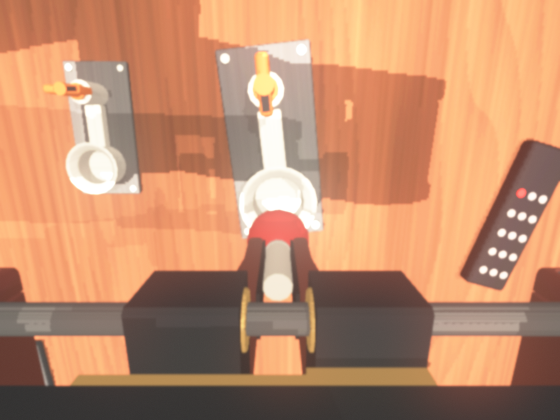

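The stud is held upright above the socket, with the ball at (278,230) and the mouth behind it. Lowering slowly.

```bash
python3 - <<'E'
from h import *
S=(.5445,.0012)
movel((*S,.08),v=.08,until_force=6); print(get_tcp_pos(),get_ft_force())
wait(.2); h=movel((*S,.056),v=.015,until_force=2.5); wait(.1); print(h,get_tcp_pos(),get_ft_force())
E
```

```text
[0.54494525 0.00118544 0.0805    ] [-0.52070797 -0.06393614 -2.46241279]
True [0.54451659 0.00120744 0.05916007] [-0.88190724 -0.23370129  5.32362291]
```

Contact came at z = 0.0592, against the expected 0.059, so the stud is seated. I'll release it, retreat and look.

```bash
python3 - <<'E'
from h import *
command_gripper(.4); wait(.3); print(get_finger_force())
movel((.5445,.0012,.17),v=.12); movel((.525,-.03,.25),v=.2);wait(.3)
im,K,T=snap("wrist"); np.savez("a.npz",im=im,K=K,T=T)
p=pix([(.5445,.0012,.093),(.5338,.0998,.09),(.5445,.0012,.05)],K,T);print(p,get_time())
u,v=p[:2].mean(0).astype(int);o=(max(u-70,0),max(v-90,0));print(o)
cv2.imwrite("pics/seat.png",cv2.resize(im[o[1]:o[1]+180,o[0]:o[0]+140,::-1],None,fx=3.3,fy=3.3,interpolation=cv2.INTER_CUBIC))
Q=[q(-1.52+np.pi/2),q(-1.52-np.pi/2)]
for x in Q: print(inverse_kinematics((.5338,.0998,.2),x))
E
```

```text
0.0
[[298.79837304 165.64837779]
 [289.15670738  59.75606924]
 [296.53575803 160.87519657]] 16.2417
(np.int64(223), np.int64(22))
[ 1.62912547e-01  3.32632524e-01  1.83042541e+00 -4.44089210e-16
  9.78534720e-01  1.12116221e-01]
None
```

View pics/seat.png

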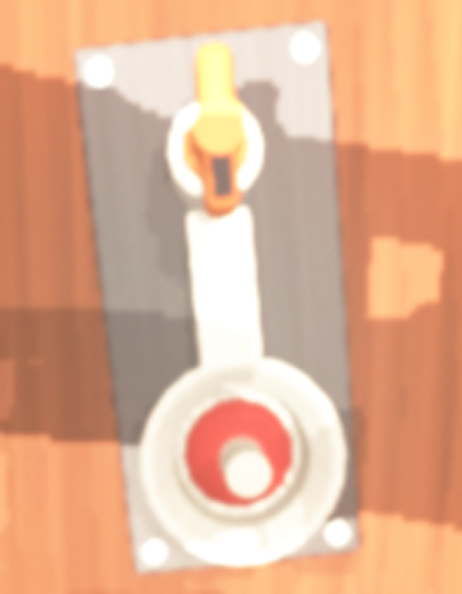

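The stud stands centred in the socket: the stem top is at (298,165) and the prediction was (299,166). Next I'll re-measure the wing and grip it.

```bash
python3 - <<'E'
from h import *
d=np.load("a.npz");K,T=d["K"],d["T"];f=lambda x,y:(223+x/3.3-.35,22+y/3.3-.35)
W=ray([f(213,42),f(221,212)],K,T,.09);v=W[1]-W[0];print(W.mean(0),np.linalg.norm(v),np.arctan2(v[1],v[0]))
yaw=(np.arctan2(v[1],v[0])-1.517)/2;C=(.5337,.0998)
move_pose((*C,.14),q(yaw+np.pi/2)); wait(.2); print(get_tcp_pos())
print(movel((*C,.063),v=.06,until_force=5),get_tcp_pos())
command_gripper(0.); wait(.2)
print("w",get_grip_width()*88,get_finger_force(),get_ft_force(),get_ft_torque(),get_joint_pos(),get_time())
E
```

```text
[0.53312859 0.09904434 0.09      ] 0.04445158134380457 -1.5093659089989935
[0.53476203 0.09879221 0.14136358]
False [0.53400247 0.09983673 0.06338107]
w 9.900631526529638 29.988225996494293 [ 5.45536941 -0.39526986 -1.81791683] [-0.14872156 -0.80729676 -0.03499805] [ 1.62801372e-01  5.43553368e-01  1.90075461e+00 -1.63757689e-04
  6.95504724e-01  1.05351051e-01] 19.3083
```

```bash
python3 - <<'E'
from h import *
a=np.array(get_joint_pos());s=0.
while s<1.62:
    s+=.2 if s<1.1 else .04
    b=a.copy();b[5]+=s;movej(b)
    if s>1.1: wait(.1)
    e=get_effort()[5];t=get_ft_torque()[2];print(round(s,2),round(get_joint_pos()[5]-a[5],3),round(e,2),round(t,3),get_ft_force().round(1),round(get_time(),1))
    if abs(t)>.5: break
E
```

```text
0.2 0.196 0.37 -0.07 [ 4.3 -0.8 -2.6] 19.6
0.4 0.393 0.23 -0.038 [ 4.9 -1.1 -3.6] 19.9
0.6 0.593 0.2 -0.04 [ 5.4 -1.7 -3.5] 20.2
0.8 0.793 0.2 -0.051 [ 6.1 -2.6 -3.8] 20.5
1.0 0.993 0.2 -0.075 [ 5.3 -2.5 -3.4] 20.9
1.2 1.193 -0.03 -0.065 [ 7.  -4.2 -4.4] 21.3
1.24 1.233 -0.04 -0.132 [ 6.  -3.9 -5.3] 21.6
1.28 1.273 -0.04 -0.007 [ 5.5 -4.1 -3.6] 22.0
1.32 1.313 -0.04 -0.027 [ 6.8 -4.1 -4.3] 22.3
1.36 1.353 -0.04 -0.053 [ 6.3 -3.1 -3.6] 22.7
1.4 1.392 0.31 0.367 [ 6.5 -4.2 -4.7] 23.0
1.44 1.432 0.63 0.563 [ 7.  -3.7 -3.7] 23.4
```

The torque steps up at s≈1.39, and the prediction was 1.38, so the screw is on its stop. Backing off a quarter turn.

```bash
python3 - <<'E'
from h import *
wait(.2);a=np.array(get_joint_pos());a[5]=.10535
for s in list(np.arange(1.3,0,-.2))+[-.05,-.16]:
    b=a.copy();b[5]+=s;movej(b)
wait(.6)
j=get_joint_pos();print(j[5]-.10535,"tool yaw",j[0]-j[5],"screw est",.105-(j[0]-j[5]-np.pi/2) ,get_grip_width()*88,get_finger_force(),get_ft_torque().round(3),get_ft_force().round(1),get_time())
im,K,T=snap("scene");p=pix([(.5338,.0998,.075),(.5445,.0012,.06)],K,T).mean(0).astype(int)
cv2.imwrite("pics/end.png",cv2.resize(im[p[1]-60:p[1]+60,p[0]-75:p[0]+75,::-1],None,fx=4,fy=4,interpolation=cv2.INTER_CUBIC))
E
```

```text
-0.15364437620756904 tool yaw 0.21123824013066944 screw est 1.4645580866642272 9.842702911610754 29.98124599456787 [1.003e+00 4.900e-02 1.000e-03] [0.9 5.2 0.1] 26.7833
```

View pics/end.png

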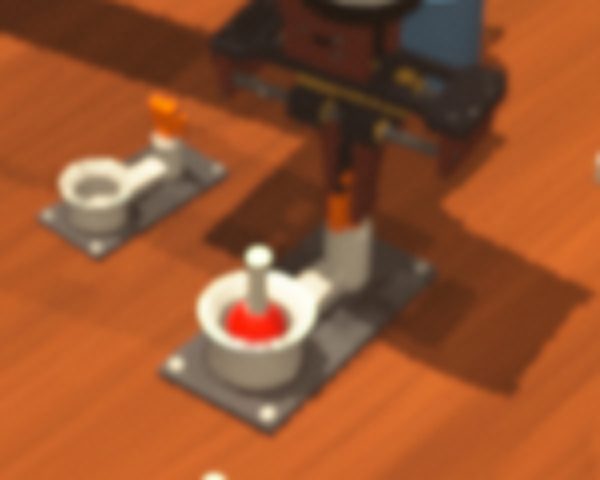

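The stud stands upright in the socket at crop (258,300). The wing at (342,200) is held at 30 N, with the screw at about 1.45 rad. Handing in.

```bash
python3 -c "
from station import *
print(job_done())"
```

```text
the job is handed in; nothing more can be done
None
```

I handed the job in at about 27 s on the robot's clock, and no verdict came back: the red stud stands upright in the socket, and the screw was seated, then backed off a quarter turn to an estimated 1.45 rad (target 1.43), with the wing still gripped at 30 N.

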